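# Hover the close-up camera over the blue cutting

### The arm

A 6-joint arm with a two-finger parallel gripper is mounted at the origin on the work surface. World frame = base frame: x ahead of the robot, y to its left, z up, the work surface at z = 0. Lengths are in m, angles in degrees, forces in N, time in s.
With the tool pointing down it reaches from about 0.375 to 0.9 m from the base axis. Payload 3.1 kg.
Tool frame: the origin (TCP) lies at the very end of the fingers, on their centre line; the grasp point (between the pads) lies 19 mm behind it (bot.tcp_to_grasp is the distance from the TCP to the grasp point, in m); z points along the fingers, y is the line along which they close (so a half turn about z gives the same grasp; the last joint's range is limited). The gripper opens to 87 mm and grips with 3 to 60 N. Pads are 19 mm wide; open, the fingers measure 117 mm over their backs; the gripper's body (75 mm by 190 mm) begins 51 mm behind the grasp point.
Start: joints at [55.72, 30.224, 82.088, -0, 67.689, -10.227], TCP at [0.255, 0.571, 0.201] pointing down, gripper open.
Joint ranges: [-176.69, 176.69], [-43.24, 126.21], [12.49, 139.97], [-82, 262], [0, 151.66], [-163.58, 163.58]. Speed limits (degrees/s): [159.86, 159.86, 180, 180, 180, 180].

### API

Orientations are given as a 3x3 rotation matrix whose columns are the frame's x, y, z axes.
In Python, from rig import telemetry, capture, camera_info, job, bot gives the robot as it stands. The module is installed in compiled form; this text tells all that it offers.
- The arm moves only by the tool carry_out, never from a script. Its argument "deltas" is a list that holds one entry, the list of rows, each a list of 7 numbers: the shift along the tool's x, y, z scaled (see below), then the turn, a rotation vector about the tool's x, y, z scaled (see below), then the closure, from -1 (fully open) to 1 (shut). In form: [[[dx, dy, dz, ax, ay, az, claw], ...]]. A call has exactly 10 rows; each row is the pose to reach, as a shift and turn from the pose commanded when the call began, along the tool's axes at that moment, turning the shorter way round; what a row does not reach only later rows make up. The controller multiplies each number of a shift by 15 cm and each number of a turn by 360 degrees. A row lasts 1/12 s, in which the tool goes at most 41.7 mm and 7.16 degrees, less where a joint would pass 70% of its speed; a pose out of reach is approached as far as the arm can. A call with a number of a shift or a turn outside -1 to 1 is refused whole. A call with a gripper value outside its range is refused whole. The fingers move at their own pace and stop on an object; the grip force is fixed at half the most. Time passes only in rows, so rows that repeat a pose let the fingers close, or fill a call up. It gives the time, the measured TCP pose, the force, the opening and the grip force at its end, in the units of the state.
- telemetry.read_state(): the state, without advancing time (a new reading comes with each control period).
- capture(name): name is "scene" or "top" or "wrist"; returns the picture (480x640x3 uint8, red, green, blue); there is no depth.
- camera_info(name): a dict with "mtx" (3x3 intrinsics, pixels), "cam_to_world" (4x4, takes a point from camera to world coordinates); the wrist camera has in their place "T_tool_cam" (4x4, takes a point from camera to tool coordinates, whose origin is the TCP and whose axes are the flange's). Camera axes: x right, y down, z forward; pixel columns grow to the right and rows downward; lengths in m; the calibration is good to about 2 mm. A picture is of the moment at which its call begins: read the wrist's pose just before it. camera_info takes no time and is no camera call.
- job.hand_in(): hands the job in; it is judged then, once.
The state is a dict: "time_s": time; "joint_positions": joint angles; "qvel": joint speeds; "tau": joint torques, N m; "position": TCP position; "tcp_rot": TCP orientation; "force": force on the tool from outside, world axes, zero at the start; "moment": the same for the moment, N m; "opening": opening from 0.0 (shut) to 1.0 (fully open); "grasp_force": force on a finger pad.
Only numpy, scipy, OpenCV 4.12 (cv2) and the standard library are available. Lean on these libraries where they do the work, as an engineer would, in place of code of your own. Each camera call takes 0.05 s, during which the arm holds its last target. There are 200 camera calls.

### The job

Pick up the handheld close-up camera by its black grip from the charging pad, lift it over the clear draught guard and hold it above the blue painted cutting for a picture: level, centred on the cutting, its hood square with the cutting (long side along long side), and with about a centimetre of air between hood rim and cutting. The cuttings are fragile, so touch neither them nor the guard, and leave everything else standing where it is. Finish while still holding the camera motionless there; do not put it down or let go.

Things in the scene. Friction and masses are not known exactly. Their poses are not given: they have to be found in the camera images.
- closeup: Handheld close-up camera, about 0.32 kg, loose, upright on the pad. Below, a white hood, open underneath, 84 (x) x 62 (y) x 30 mm tall, rim down; above it, centred, a black grip block 60 (x) x 40 (y) mm, from 30 to 85 mm above the rim, to be gripped from above across its 40 mm (y) sides. Origin: centre of the hood rim (underside), z up. Same after a half turn.
- pad: Fixed grey charging pad, 130 x 110 x 12 mm thick, flat on the table; the camera stands on it unattached. Origin: centre of its underside.
- guard: Fixed clear draught guard: four upright clear plastic walls 5 mm thick with white top edges, 60 mm high above the table, round a grey base board 6 mm thick; outside 220 mm (x) x 330 mm (y), open on top. Origin: centre of its underside, on the table.
- cutting_blue: Painted cutting, blue with a thin gold border (54 x 36 mm), on a pale mount board 76 (x) x 56 (y) x 3 mm thick, fixed on the base board inside the guard, turned a little; one of three (blue, red, green) whose places are swapped. Origin: centre of the mount board's underside, 6 mm above the table. This is the one to photograph.
- blue_top (a point): Centre of the top face of the blue cutting, 9 mm above the table; x along its long side, y along its short side, z up.
- cutting_red: Painted cutting, red with a thin gold border (54 x 36 mm), on a pale mount board 76 (x) x 56 (y) x 3 mm thick, fixed on the base board inside the guard, turned a little; one of three (blue, red, green) whose places are swapped. Origin: centre of the mount board's underside, 6 mm above the table.
- cutting_green: Painted cutting, green with a thin gold border (54 x 36 mm), on a pale mount board 76 (x) x 56 (y) x 3 mm thick, fixed on the base board inside the guard, turned a little; one of three (blue, red, green) whose places are swapped. Origin: centre of the mount board's underside, 6 mm above the table.
- pot_lime: Bystander and obstacle: square clear sample pot with a lime green lid, 50 x 50 mm over the lid and 54 mm tall, standing loose in the row between charging pad and draught guard. Origin: centre of its underside.
- pot_purple: Bystander and obstacle: square clear sample pot with a purple lid, 50 x 50 mm over the lid and 54 mm tall, standing loose in the row between charging pad and draught guard. Origin: centre of its underside.
- pot_pink: Bystander and obstacle: square clear sample pot with a pink lid, 50 x 50 mm over the lid and 54 mm tall, standing loose in the row between charging pad and draught guard. Origin: centre of its underside.
- solvent: Bystander and obstacle: loose amber bottle with a white cap, 48 mm diameter, 105 mm tall, standing in the same row as the pots. Origin: centre of its underside.
- brush: Bystander: loose small brush with a blue handle, 170 mm long, lying on the table. Origin: on its underside.
- weight: Bystander: loose brass disc weight, 50 mm diameter, 30 mm tall. Origin: centre of its underside.
- dish: Bystander: loose small white bowl, 70 mm across, 22 mm tall. Origin: centre of its underside.
There are look-alikes about, which are no part of the job. There is more than one size of the closeup; the one meant has the size given above.

How it is judged:
By the outcome, as a careful person would: the job done as asked, in the order asked, and still so for the second after the job is handed in, while the arm keeps its last pose, push and grip.
It also fails if it takes over 40 s, if anything falls off the work surface, if the arm or the gripper's body presses on something with over 40 N, if the wrist force passes 120 N, or if a joint passes its speed limit or range.

## Working session

There is one attempt and no reset: what is moved stays moved. The work goes in short steps, Python scripts to look and compute and a tool call to move; the robot and the scene stay as the last step left them, time stands still between calls to the robot, and variables do not carry over. Pictures are saved under pics/ and viewed, at most 10 in all, crops included, and the job is handed in when it is done.

Besides the shell and the picture viewer there is one more tool, called after ">>>" as name([rows], argument=value, ...), one row to a line, values as JSON. carry_out: Moves the arm, as the interface text tells. Its arguments: {"type":"object","properties":{"deltas":{"type":"array","items":{"type":"array","items":{"type":"array","items":{"type":"number"}}}}},"required":["deltas"]}

```bash
mkdir -p pics
python3 - <<'E'
from rig import telemetry, capture, camera_info, job, bot
import cv2,numpy as np
s=telemetry.read_state();print({k:np.round(v,3).tolist() for k,v in s.items()})
print(bot.tcp_to_grasp)
for n in("scene","top","wrist"):
    cv2.imwrite(f"pics/{n}0.png",capture(n)[:,:,::-1])
    for k,v in camera_info(n).items(): print(n,k,np.round(v,4).tolist() if not isinstance(v,str) else v)
E
```

```text
{'time_s': 0.0, 'joint_positions': [55.717, 30.278, 82.156, 0.001, 67.689, -10.229], 'qvel': [0.007, -0.007, 0.116, -0.052, 0.019, 0.007], 'tau': [-0.0, -44.004, -17.66, 0.063, 0.058, -0.0], 'position': [0.254, 0.57, 0.2], 'tcp_rot': [[-0.913, 0.408, -0.001], [0.408, 0.913, -0.002], [0.0, -0.002, -1.0]], 'force': [0.443, -0.313, 0.225], 'moment': [-0.045, 0.004, -0.062], 'grasp_force': 0.0, 'opening': 1.002}
0.0187
scene mtx [[556.8948, 0.0, 331.098], [0.0, 556.8948, 246.0862], [0.0, 0.0, 1.0]]
scene cam_to_world [[0.7095, 0.5565, -0.4323, 1.0123], [0.7047, -0.5562, 0.4405, -0.5453], [0.0046, -0.6172, -0.7868, 0.9111], [0.0, 0.0, 0.0, 1.0]]
top mtx [[476.668, 0.0, 316.2754], [0.0, 476.668, 246.7609], [0.0, 0.0, 1.0]]
top cam_to_world [[-0.0079, -0.9953, 0.097, 0.4073], [-0.9999, 0.0086, 0.0062, -0.0983], [-0.007, -0.0969, -0.9953, 1.2243], [0.0, 0.0, 0.0, 1.0]]
wrist mtx [[351.6591, 0.0, 322.0892], [0.0, 351.6591, 239.1191], [0.0, 0.0, 1.0]]
wrist T_tool_cam [[0.0002, -0.9539, -0.3001, 0.0829], [1.0, 0.0004, -0.0009, 0.0006], [0.001, -0.3001, 0.9539, -0.1845], [0.0, 0.0, 0.0, 1.0]]
```

View pics/top0.png

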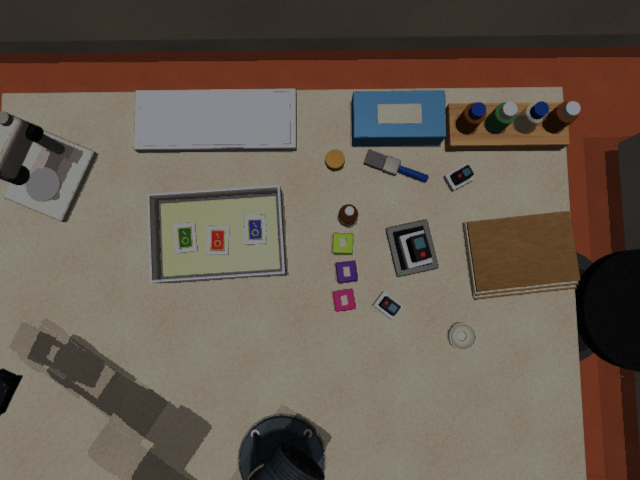

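View pics/scene0.png

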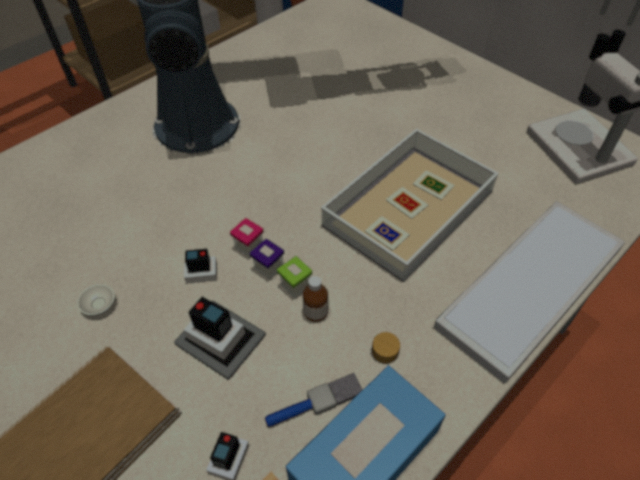

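The top view has three close-up look-alikes: on the pad (413,247), and two smaller ones on the bare table at (388,305) and (459,177). The blue cutting is at (255,229), in the guard's right end. I'll measure these and enlarge a crop of the candidates.

```bash
cat > h.py <<'E'
from rig import telemetry, capture, camera_info, job, bot
import cv2,numpy as np
from scipy.spatial.transform import Rotation as R
def pose(s=None):
    s=s or telemetry.read_state(); T=np.eye(4);T[:3,:3]=s["tcp_rot"];T[:3,3]=s["position"];return T
def cam(n,T=None):
    i=camera_info(n);return np.array(i["mtx"]),(np.array(i["cam_to_world"]) if n!="wrist" else T@np.array(i["T_tool_cam"]))
def ray(uv,z,K,C):
    uv=np.atleast_2d(uv).astype(float);d=np.c_[uv,np.ones(len(uv))]@np.linalg.inv(K).T@C[:3,:3].T
    o=C[:3,3];return o+d*((z-o[2])/d[:,2])[:,None]
def delta(goal,Rg):
    "goal TCP pos, rot -> row numbers, in measured tool axes"
    T=pose();return np.r_[T[:3,:3].T@(np.array(goal)-T[:3,3])/.15, R.from_matrix(T[:3,:3].T@Rg).as_rotvec(degrees=True)/360]
E
python3 - <<'E'
from h import *
K,C=cam("top")
for n,uv,z in [("pad cam",(415,248),.09),("padcorners",(388,228),.012),("",(430,221),.012),("",(438,268),.012),("",(397,276),.012),("small1",(388,305),.05),("small2",(459,177),.05),("blue",(255,229),.009),("red",(218,240),.009),("green",(185,237),.009),("bottle",(348,214),.1),("lime",(343,243),.054),("purple",(346,271),.054),("pink",(344,300),.054),("g",(149,192),.06),("g",(279,187),.06),("g",(286,273),.06),("g",(153,281),.06)]:
    print(n,uv,np.round(ray(uv,z,K,C)[0],3))
a=cv2.imread("pics/top0.png")[150:330,340:490]
b=cv2.imread("pics/scene0.png")[220:480,150:350]
cv2.imwrite("pics/crop0.png",np.hstack([cv2.resize(a,(400,480),interpolation=2),cv2.resize(b,(369,480),interpolation=2)]))
E
```

```text
pad cam (415, 248) [ 0.513 -0.327  0.09 ]
padcorners (388, 228) [ 0.572 -0.275  0.012]
 (430, 221) [ 0.589 -0.383  0.012]
 (438, 268) [ 0.469 -0.399  0.012]
 (397, 276) [ 0.449 -0.295  0.012]
small1 (388, 305) [ 0.377 -0.265  0.05 ]
small2 (459, 177) [ 0.694 -0.45   0.05 ]
blue (255, 229) [0.573 0.067 0.009]
red (218, 240) [0.545 0.162 0.009]
green (185, 237) [0.554 0.247 0.009]
bottle (348, 214) [ 0.595 -0.168  0.1  ]
lime (343, 243) [ 0.53  -0.157  0.054]
purple (346, 271) [ 0.461 -0.163  0.054]
pink (344, 300) [ 0.39  -0.158  0.054]
g (149, 192) [0.661 0.324 0.06 ]
g (279, 187) [0.671 0.    0.06 ]
g (286, 273) [ 0.457 -0.017  0.06 ]
g (153, 281) [0.44  0.308 0.06 ]
```

View pics/crop0.png

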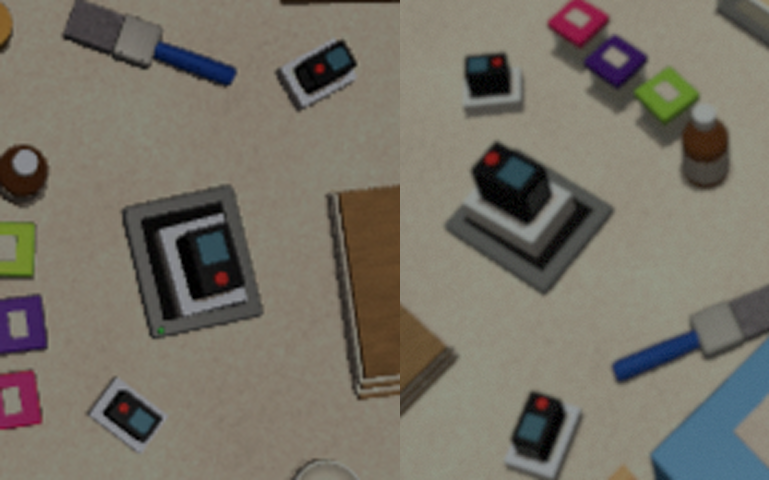

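The pad candidate (413,247) has a hood about 34 px long, roughly 84 mm. The other two are about 60 mm, so the one on the pad is the one meant. I'll plan the transit in waypoints, with a stop above the blue cutting for a wrist view.

```bash
cat >> h.py <<'E'
def Rd(yaw): # tool down, tool y axis at world angle yaw
    a=np.deg2rad(yaw);y=np.array([np.cos(a),np.sin(a),0]);z=np.array([0,0,-1.]);return np.c_[np.cross(y,z),y,z]
def chain(wps,T=None):
    T=pose() if T is None else T
    for p,yaw in wps:
        G=np.eye(4);G[:3,:3]=Rd(yaw);G[:3,3]=p
        d=np.r_[T[:3,:3].T@(G[:3,3]-T[:3,3])/.15, R.from_matrix(T[:3,:3].T@G[:3,:3]).as_rotvec(degrees=True)/360]
        print(p,yaw,np.round(d,4).tolist());T=G
E
python3 - <<'E'
from h import *
chain([((.34,.47,.27),25),((.43,.36,.30),-15),((.51,.23,.30),-50),((.56,.09,.30),-80),((.53,-.05,.30),-80),((.52,-.19,.30),-80),((.515,-.325,.27),-80)])
E
```

```text
(0.34, 0.47, 0.27) 25 [-0.7935, -0.3784, -0.4629, -0.0003, 0.0001, 0.1138]
(0.43, 0.36, 0.3) -15 [-0.9182, 0.2339, -0.2, 0.0, 0.0, 0.1111]
(0.51, 0.23, 0.3) -50 [-0.6991, 0.7395, 0.0, 0.0, 0.0, 0.0972]
(0.56, 0.09, 0.3) -80 [-0.3446, 0.9292, 0.0, 0.0, 0.0, 0.0833]
(0.53, -0.05, 0.3) -80 [-0.359, 0.8844, 0.0, 0.0, 0.0, 0.0]
(0.52, -0.19, 0.3) -80 [-0.2277, 0.9076, 0.0, 0.0, 0.0, 0.0]
(0.515, -0.325, 0.27) -80 [-0.1891, 0.8805, 0.2, 0.0, 0.0, 0.0]
```

>>> carry_out([
  [[-0.08, -0.04, -0.05, 0, 0, 0.011, -1], [-0.16, -0.08, -0.09, 0, 0, 0.023, -1], [-0.24, -0.11, -0.14, 0, 0, 0.034, -1], [-0.32, -0.15, -0.19, 0, 0, 0.046, -1], [-0.4, -0.19, -0.23, 0, 0, 0.057, -1], [-0.48, -0.23, -0.28, 0, 0, 0.068, -1], [-0.56, -0.27, -0.32, 0, 0, 0.08, -1], [-0.64, -0.3, -0.37, 0, 0, 0.091, -1], [-0.71, -0.34, -0.42, 0, 0, 0.103, -1], [-0.79, -0.38, -0.46, 0, 0, 0.114, -1]],
])

```text
time_s: 0.98
position: [0.3398, 0.4699, 0.2705]
tcp_rot: [[-0.418, 0.908, -0.0], [0.908, 0.418, -0.0], [0.0, -0.0, -1.0]]
force: [1.0, -0.4, 0.3]
opening: 1.002
grasp_force: 0.0
```

>>> carry_out([
  [[-0.09, 0.02, -0.02, 0, 0, 0.011, -1], [-0.18, 0.05, -0.04, 0, 0, 0.022, -1], [-0.28, 0.07, -0.06, 0, 0, 0.033, -1], [-0.37, 0.09, -0.08, 0, 0, 0.044, -1], [-0.46, 0.12, -0.1, 0, 0, 0.056, -1], [-0.55, 0.14, -0.12, 0, 0, 0.067, -1], [-0.64, 0.16, -0.14, 0, 0, 0.078, -1], [-0.74, 0.19, -0.16, 0, 0, 0.089, -1], [-0.83, 0.21, -0.18, 0, 0, 0.1, -1], [-0.92, 0.23, -0.2, 0, 0, 0.111, -1]],
])

```text
time_s: 1.82
position: [0.4292, 0.359, 0.3]
tcp_rot: [[0.263, 0.965, -0.001], [0.965, -0.263, -0.0], [-0.001, -0.001, -1.0]]
force: [-0.3, -0.5, -1.3]
opening: 1.003
grasp_force: 0.0
```

>>> carry_out([
  [[-0.07, 0.07, 0, 0, 0, 0.01, -1], [-0.14, 0.15, 0, 0, 0, 0.02, -1], [-0.21, 0.22, 0, 0, 0, 0.03, -1], [-0.28, 0.3, 0, 0, 0, 0.04, -1], [-0.35, 0.37, 0, 0, 0, 0.05, -1], [-0.42, 0.44, 0, 0, 0, 0.06, -1], [-0.49, 0.52, 0, 0, 0, 0.07, -1], [-0.56, 0.59, 0, 0, 0, 0.078, -1], [-0.63, 0.67, 0, 0, 0, 0.088, -1], [-0.7, 0.74, 0, 0, 0, 0.097, -1]],
])

```text
time_s: 2.65
position: [0.5092, 0.2287, 0.2999]
tcp_rot: [[0.768, 0.641, -0.001], [0.641, -0.768, -0.0], [-0.001, -0.0, -1.0]]
force: [0.9, -0.1, -0.2]
opening: 0.998
grasp_force: 0.0
```

>>> carry_out([
  [[-0.04, 0.12, 0, 0, 0, 0.01, -1], [-0.08, 0.23, 0, 0, 0, 0.02, -1], [-0.13, 0.35, 0, 0, 0, 0.03, -1], [-0.17, 0.47, 0, 0, 0, 0.04, -1], [-0.22, 0.58, 0, 0, 0, 0.05, -1], [-0.26, 0.7, 0, 0, 0, 0.06, -1], [-0.3, 0.82, 0, 0, 0, 0.07, -1], [-0.34, 0.93, 0, 0, 0, 0.083, -1], [-0.34, 0.93, 0, 0, 0, 0.083, -1], [-0.34, 0.93, 0, 0, 0, 0.083, -1]],
])

```text
time_s: 3.48
position: [0.5596, 0.0893, 0.2998]
tcp_rot: [[0.984, 0.176, -0.001], [0.176, -0.984, 0.0], [-0.001, -0.001, -1.0]]
force: [0.1, 0.0, -0.1]
opening: 1.002
grasp_force: 0.0
```

Run:
```python
from h import *
s=telemetry.read_state();print(s["time_s"],np.round(s["position"],4),np.round(s["tcp_rot"],3).tolist(),np.round(s["qvel"],2),np.round(s["joint_positions"],1))
np.save("T1.npy",pose(s));cv2.imwrite("pics/w1.png",capture("wrist")[:,:,::-1])
```

```text
3.4833 [0.5596 0.0893 0.2998] [[0.984, 0.176, -0.001], [0.176, -0.984, 0.0], [-0.001, -0.001, -1.0]] [ 1.57 -0.41  0.48  0.48  0.29 -0.21] [-2.2 19.9 83.2  0.  76.9 77.6]
```

View pics/w1.png

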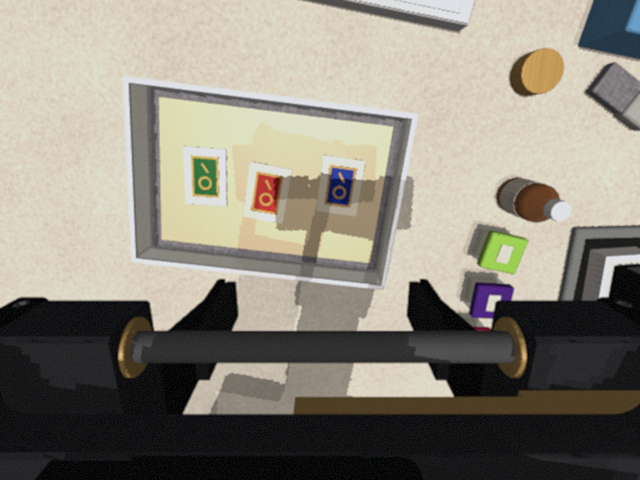

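The wrist view shows the blue cutting at (340,187), with its long side up the image. Red is at (266,193) and green at (205,177). Next I measure the blue one by its colour mask in both wrist and top views.

```bash
cat >> h.py <<'E'
def blue(img,K,C,box):
    x0,y0,x1,y1=box;h=cv2.cvtColor(img[y0:y1,x0:x1],cv2.COLOR_BGR2HSV)
    m=cv2.inRange(h,(105,100,30),(130,255,255));m=cv2.morphologyEx(m,cv2.MORPH_CLOSE,np.ones((7,7)))
    c=max(cv2.findContours(m,0,1)[0],key=cv2.contourArea).reshape(-1,2)+[x0,y0]
    P=ray(c,.009,K,C)
    r=cv2.minAreaRect((P[:,:2]*1e4).astype(np.float32)); b=cv2.boxPoints(r)/1e4
    e=b[1]-b[0],b[2]-b[1]; l=max(e,key=np.linalg.norm)
    print("blue n",len(c),"px",c.mean(0).round(1),"centre",np.round(np.array(r[0])/1e4,4),"size",np.round(np.array(r[1])/10,1),"yaw",round(np.degrees(np.arctan2(l[1],l[0]))%180,2))
E
python3 - <<'E'
from h import *
K,C=cam("wrist",np.load("T1.npy"));blue(cv2.imread("pics/w1.png"),K,C,(300,140,380,230))
K,C=cam("top");blue(cv2.imread("pics/top0.png"),K,C,(235,205,275,255))
E
```

```text
blue n 104 px [339.9 186. ] centre [0.5719 0.0674] size [46.  28.2] yaw 2.11
blue n 54 px [254.6 229.1] centre [0.5728 0.0673] size [45.3 27.5] yaw 4.38
```

>>> carry_out([
  [[-0.04, 0.09, 0, 0, 0, 0, -1], [-0.07, 0.18, 0, 0, 0, 0, -1], [-0.11, 0.26, 0, 0, 0, 0, -1], [-0.14, 0.35, 0, 0, 0, 0, -1], [-0.18, 0.44, 0, 0, 0, 0, -1], [-0.21, 0.53, 0, 0, 0, 0, -1], [-0.25, 0.62, 0, 0, 0, 0, -1], [-0.29, 0.71, 0, 0, 0, 0, -1], [-0.32, 0.79, 0, 0, 0, 0, -1], [-0.36, 0.88, 0, 0, 0, 0, -1]],
])

```text
time_s: 4.37
position: [0.5294, -0.0496, 0.3003]
tcp_rot: [[0.984, 0.178, 0.0], [0.178, -0.984, 0.0], [0.0, -0.0, -1.0]]
force: [-0.2, 0.0, -0.6]
opening: 1.0
grasp_force: 0.0
```

>>> carry_out([
  [[-0.02, 0.09, 0, 0, 0, 0, -1], [-0.05, 0.18, 0, 0, 0, 0, -1], [-0.07, 0.27, 0, 0, 0, 0, -1], [-0.09, 0.36, 0, 0, 0, 0, -1], [-0.12, 0.45, 0, 0, 0, 0, -1], [-0.14, 0.54, 0, 0, 0, 0, -1], [-0.16, 0.64, 0, 0, 0, 0, -1], [-0.18, 0.73, 0, 0, 0, 0, -1], [-0.21, 0.82, 0, 0, 0, 0, -1], [-0.23, 0.91, 0, 0, 0, 0, -1]],
])

```text
time_s: 5.2
position: [0.5195, -0.1911, 0.3002]
tcp_rot: [[0.984, 0.176, -0.0], [0.176, -0.984, 0.0], [-0.0, -0.0, -1.0]]
force: [-0.8, 0.5, 0.4]
opening: 1.001
grasp_force: 0.0
```

>>> carry_out([
  [[-0.02, 0.11, 0, 0, 0, 0, -1], [-0.05, 0.22, 0, 0, 0, 0, -1], [-0.07, 0.33, 0, 0, 0, 0, -1], [-0.1, 0.44, 0, 0, 0, 0, -1], [-0.12, 0.55, 0, 0, 0, 0, -1], [-0.15, 0.66, 0, 0, 0, 0, -1], [-0.17, 0.77, 0, 0, 0, 0, -1], [-0.19, 0.88, 0, 0, 0, 0, -1], [-0.19, 0.88, 0, 0, 0, 0, -1], [-0.19, 0.88, 0, 0, 0, 0, -1]],
])

```text
time_s: 6.03
position: [0.5149, -0.326, 0.2999]
tcp_rot: [[0.985, 0.175, -0.0], [0.175, -0.985, 0.001], [-0.0, -0.001, -1.0]]
force: [0.2, -0.3, -0.8]
opening: 1.002
grasp_force: 0.0
```

Run:
```python
from h import *
s=telemetry.read_state();print(s["time_s"],np.round(s["position"],4),np.round(s["tcp_rot"],3).tolist())
np.save("T2.npy",pose(s));cv2.imwrite("pics/w2.png",capture("wrist")[:,:,::-1])
```

```text
6.0333 [ 0.5149 -0.326   0.2999] [[0.985, 0.175, -0.0], [0.175, -0.985, 0.001], [-0.0, -0.001, -1.0]]
```

View pics/w2.png

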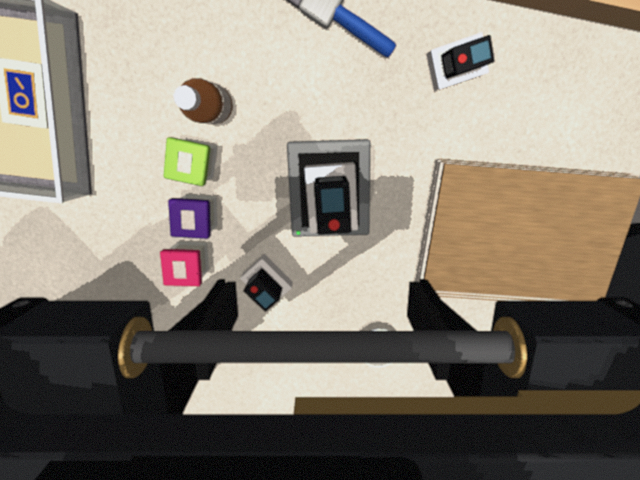

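The camera stands centred below the gripper: grip top about (333,208), hood (330,200), pad (329,188). I'll enlarge both targets to pick edges.

Run:
```python
from h import *
a=cv2.imread("pics/w2.png")[130:250,270:390];b=cv2.imread("pics/w1.png")[140:230,305:375]
f=lambda i,s:cv2.convertScaleAbs(cv2.resize(i,s,interpolation=2),alpha=1.5,beta=10)
cv2.imwrite("pics/crop2.png",np.hstack([f(a,(480,480)),f(b,(320,411))[:411] if 0 else cv2.copyMakeBorder(f(b,(315,405)),0,75,0,0,0)]))
```

```text
(no output)
```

View pics/crop2.png

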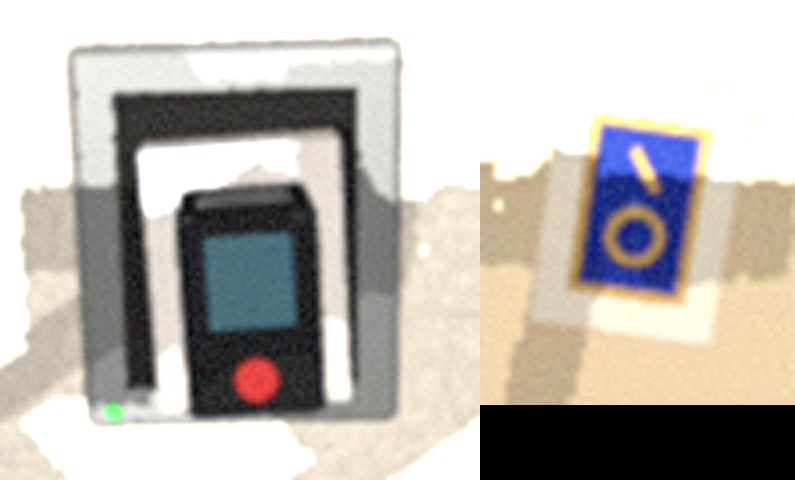

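```bash
cat >> h.py <<'E'
def cutting(img,K,C,seed,th=95,half=60,S=4):
    "outer gold outline: saturated blob holding the seed pixel, upsampled"
    x0,y0=seed[0]-half,seed[1]-half;i=cv2.resize(img[y0:y0+2*half,x0:x0+2*half],None,fx=S,fy=S,interpolation=cv2.INTER_CUBIC)
    m=cv2.inRange(cv2.cvtColor(i,cv2.COLOR_BGR2HSV)[:,:,1],th,255)
    n,L=cv2.connectedComponents(m);P0=None
    l=np.bincount(L[half*S-40:half*S+40,half*S-40:half*S+40].ravel())[1:].argmax()+1
    c=max(cv2.findContours((L==l).astype(np.uint8),0,1)[0],key=cv2.contourArea).reshape(-1,2)
    P=ray((c+.5)/S-.5+[x0,y0],.009,K,C);r=cv2.minAreaRect((P[:,:2]*1e4).astype(np.float32));b=cv2.boxPoints(r)/1e4
    e=max((b[1]-b[0],b[2]-b[1]),key=np.linalg.norm)
    print("cutting th",th,"centre",np.round(np.array(r[0])/1e4,4),"size",np.round(np.array(r[1])/10,1),"yaw",round((np.degrees(np.arctan2(e[1],e[0]))+90)%180-90,2))
def edge(g,line_at,lo,hi,thr,axis,rising):
    "sub-pixel crossings of thr along rows (axis=1) or columns (axis=0); first found in lo..hi (lo>hi: backwards)"
    out=[]
    st=1 if hi>lo else -1
    for k in line_at:
        p=g[k] if axis==1 else g[:,k]
        for t in range(lo,hi,st):
            a,b=p[t]-thr,p[t+st]-thr
            if a*b<0 and (b>a)==rising: x=t+st*a/(a-b);out.append((x,k) if axis==1 else (k,x));break
    return np.array(out,float)
E
python3 - <<'E'
from h import *
K,C=cam("wrist",np.load("T1.npy"));im=cv2.imread("pics/w1.png")
for t in(80,100,120):cutting(im,K,C,(340,187),t)
K,C=cam("wrist",np.load("T2.npy"));im=cv2.imread("pics/w2.png");g=im.max(2).astype(float)
def fit(n,e,z):
    P=ray(e,z,K,C)[:,:2];v=cv2.fitLine(P.astype(np.float32),cv2.DIST_HUBER,0,1e-4,1e-4).ravel()
    print(n,"px",e[0].round(1),e[-1].round(1),"mid",P.mean(0).round(4),"yaw",round(np.degrees(np.arctan2(v[1],v[0])),2));return P
# outward scans from inside the block, past screen: left from u~319, right from u~346
l=fit("gripL",edge(g,range(190,226,2),319,305,75,1,True),.097)
r=fit("gripR",edge(g,range(190,226,2),346,358,75,1,True),.097)
f=fit("gripNear",edge(g,range(321,348,2),229,240,75,0,True),.097)
hL=fit("hoodL",edge(g,range(170,222,3),312,298,75,1,False),.042)
hR=fit("hoodR",edge(g,range(170,222,3),353,364,75,1,False),.042)
hF=fit("hoodFar",edge(g,range(308,352,3),172,155,75,0,False),.042)
E
```

```text
cutting th 80 centre [0.5719 0.0674] size [46.8 29.3] yaw 1.99
cutting th 100 centre [0.5719 0.0675] size [46.3 28.9] yaw 1.99
cutting th 120 centre [0.5719 0.0675] size [45.9 28.3] yaw 2.25
gripL px [313.8 190. ] [317. 224.] mid [ 0.5125 -0.3183] yaw 14.51
gripR px [349. 190.] [350.2 224. ] mid [ 0.5192 -0.3563] yaw 13.35
gripNear px [321.  234.1] [347.  233.5] mid [ 0.4857 -0.3447] yaw -78.99
hoodL px [303.2 170. ] [308. 221.] mid [ 0.513  -0.3052] yaw 14.86
hoodR px [355. 170.] [357.7 221. ] mid [ 0.5242 -0.3686] yaw 14.42
hoodFar px [308.  164.9] [350.  161.9] mid [ 0.5577 -0.3267] yaw -75.99
```

Measured: grip width 38.5 mm against 40 given, hood 64 against 62, yaw about 14.2°, centre (0.515, -0.337). That fits the described camera. Blue centre agrees in both views at (0.572, 0.067), yaw about 2°. Now the grasp.

Run:
```python
from h import *
chain([((.5152,-.3371,.18),-75.8),((.5152,-.3371,.053),-75.8)])
```

```text
(0.5152, -0.3371, 0.18) -75.8 [-0.0121, 0.0813, 0.7994, -0.0002, 0.0, -0.0113]
(0.5152, -0.3371, 0.053) -75.8 [0.0, 0.0, 0.8467, 0.0, 0.0, 0.0]
```

>>> carry_out([
  [[-0.002, 0.01, 0.1, 0, 0, -0.0015, -1], [-0.004, 0.02, 0.2, 0, 0, -0.003, -1], [-0.006, 0.03, 0.3, 0, 0, -0.0045, -1], [-0.008, 0.04, 0.4, 0, 0, -0.006, -1], [-0.009, 0.05, 0.5, 0, 0, -0.0075, -1], [-0.01, 0.06, 0.6, 0, 0, -0.009, -1], [-0.011, 0.07, 0.7, 0, 0, -0.01, -1], [-0.012, 0.081, 0.8, 0, 0, -0.0113, -1], [-0.012, 0.081, 0.8, 0, 0, -0.0113, -1], [-0.012, 0.081, 0.8, 0, 0, -0.0113, -1]],
])

```text
time_s: 6.92
position: [0.5152, -0.3359, 0.1798]
tcp_rot: [[0.969, 0.246, -0.001], [0.246, -0.969, 0.002], [-0.001, -0.002, -1.0]]
force: [0.8, 0.8, -0.3]
opening: 0.998
grasp_force: 0.0
```

Run:
```python
from h import *
s=telemetry.read_state();np.save("T3.npy",pose(s));cv2.imwrite("pics/w3.png",capture("wrist")[:,:,::-1]);
chain([((.5152,-.3371,.053),-75.8)])
```

```text
(0.5152, -0.3371, 0.053) -75.8 [-0.005, 0.0023, 0.8517, -0.0, -0.0, 0.0001]
```

View pics/w3.png

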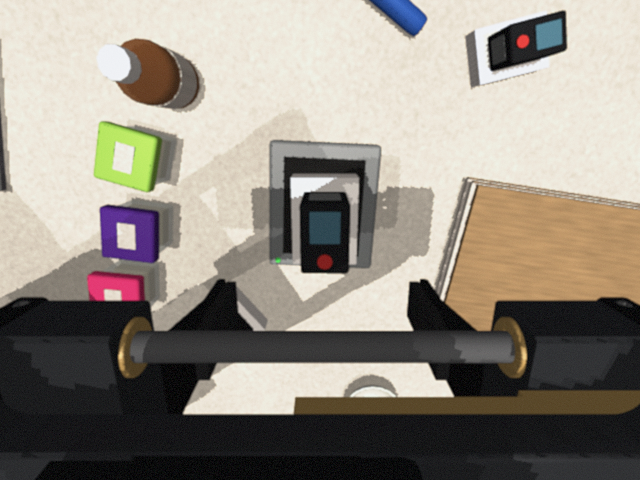

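The camera is upright in the image, with its grip between u≈301 and 349 and v 205 to 272. It is square with the fingers and within about 2 mm of centre. I'll refine with the same edge fits.

Run:
```python
from h import *
K,C=cam("wrist",np.load("T3.npy"));im=cv2.imread("pics/w3.png");g=im.max(2).astype(float)
def fit(n,e,z):
    P=ray(e,z,K,C)[:,:2];v=cv2.fitLine(P.astype(np.float32),cv2.DIST_HUBER,0,1e-4,1e-4).ravel()
    print(n,"px",e[0].round(1),e[-1].round(1),"local",(Rd(-75.8)[:2,:2].T@np.median(P,0)).round(4),"yaw",round(np.degrees(np.arctan2(v[1],v[0])),2))
fit("gripL",edge(g,range(215,262,2),306,290,60,1,True),.097)
fit("gripR",edge(g,range(215,262,2),343,362,60,1,True),.097)
fit("gripNear",edge(g,range(306,346,2),272,285,60,0,True),.097)
fit("hoodL",edge(g,range(185,250,3),298,280,75,1,False),.042)
fit("hoodR",edge(g,range(185,250,3),355,372,75,1,False),.042)
fit("hoodFar",edge(g,range(297,355,3),185,160,75,0,False),.042)
print("tcp local",Rd(-75.8)[:2,:2].T@np.load("T3.npy")[:2,3])
```

```text
gripL px [299.9 215. ] [300.9 261. ] local [0.416  0.4343] yaw 14.26
gripR px [349.1 215. ] [347.8 261. ] local [0.4169 0.4724] yaw 13.77
gripNear px [328.  272.1] [344.  272.3] local [0.3877 0.4647] yaw -76.52
hoodL px [289.1 185. ] [291.3 248. ] local [0.4209 0.4217] yaw 14.6
hoodR px [359.2 185. ] [357. 248.] local [0.421  0.4852] yaw 14.04
hoodFar px [300. 173.] [354.  173.1] local [0.4615 0.4546] yaw -76.0
tcp local [0.41706741 0.45201735]
```

>>> carry_out([
  [[0.002, 0.003, 0.12, 0, 0, 0, -1], [0.004, 0.006, 0.24, 0, 0, 0, -1], [0.006, 0.009, 0.36, 0, 0, 0, -1], [0.007, 0.01, 0.48, 0, 0, 0, -1], [0.007, 0.01, 0.58, 0, 0, 0, -1], [0.007, 0.01, 0.67, 0, 0, 0, -1], [0.007, 0.01, 0.75, 0, 0, 0, -1], [0.007, 0.01, 0.81, 0, 0, 0, -1], [0.007, 0.01, 0.845, 0, 0, 0, -1], [0.007, 0.01, 0.845, 0, 0, 0, -1]],
])

```text
time_s: 7.8
position: [0.5166, -0.3381, 0.0529]
tcp_rot: [[0.969, 0.246, -0.001], [0.246, -0.969, 0.001], [-0.001, -0.001, -1.0]]
force: [-0.2, 0.3, -0.7]
opening: 0.999
grasp_force: 0.0
```

>>> carry_out([
  [[0, 0, 0, 0, 0, 0, 0], [0, 0, 0, 0, 0, 0, 0], [0, 0, 0, 0, 0, 0, 0.2], [0, 0, 0, 0, 0, 0, 0.4], [0, 0, 0, 0, 0, 0, 0.6], [0, 0, 0, 0, 0, 0, 1], [0, 0, 0, 0, 0, 0, 1], [0, 0, 0, 0, 0, 0, 1], [0, 0, 0, 0, 0, 0, 1], [0, 0, 0, 0, 0, 0, 1]],
])

```text
time_s: 8.63
position: [0.5166, -0.338, 0.0535]
tcp_rot: [[0.969, 0.246, -0.0], [0.246, -0.969, 0.001], [-0.0, -0.001, -1.0]]
force: [-0.5, 0.7, 1.9]
opening: 0.463
grasp_force: 29.9
```

Grasp is good: 40.3 mm opening, 30 N. Lift.

>>> carry_out([
  [[0, 0, -0.03, 0, 0, 0, 1], [0, 0, -0.1, 0, 0, 0, 1], [0, 0, -0.2, 0, 0, 0, 1], [0, 0, -0.32, 0, 0, 0, 1], [0, 0, -0.46, 0, 0, 0, 1], [0, 0, -0.6, 0, 0, 0, 1], [0, 0, -0.74, 0, 0, 0, 1], [0, 0, -0.86, 0, 0, 0, 1], [0, 0, -0.95, 0, 0, 0, 1], [0, 0, -1, 0, 0, 0, 1]],
])

```text
time_s: 9.47
position: [0.5175, -0.3391, 0.2062]
tcp_rot: [[0.969, 0.246, 0.003], [0.246, -0.969, -0.003], [0.002, 0.003, -1.0]]
force: [-0.0, 0.5, -3.2]
opening: 0.457
grasp_force: 29.9
```

Run:
```python
from h import *
s=telemetry.read_state();np.save("T4.npy",pose(s));cv2.imwrite("pics/w4.png",capture("wrist")[:,:,::-1])
chain([((.515,-.20,.20),-80),((.512,-.065,.20),-84),((.51,.067,.20),-88)])
```

```text
(0.515, -0.2, 0.2) -80 [0.2099, -0.9061, 0.0422, 0.0007, -0.0005, 0.0117]
(0.512, -0.065, 0.2) -84 [0.1366, -0.8898, 0.0, 0.0, 0.0, 0.0111]
(0.51, 0.067, 0.2) -88 [0.0787, -0.8766, 0.0, 0.0, 0.0, 0.0111]
```

View pics/w4.png

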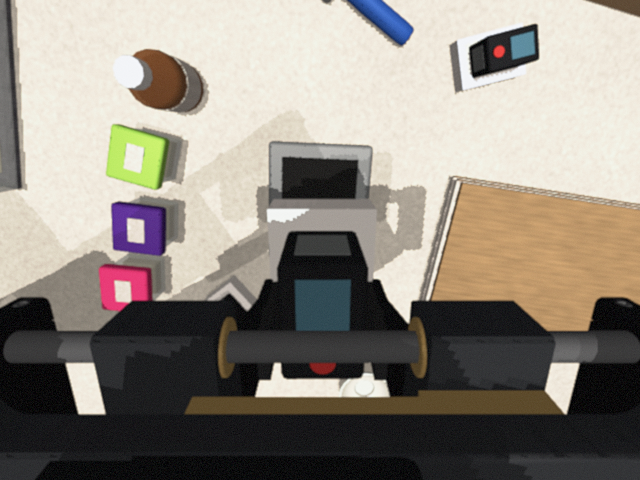

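The wrist picture shows the camera in the grip: hood far edge (267–376, ~208), centred at u≈321.5, pad empty. I carry it to a viewing pose just short of the cutting.

>>> carry_out([
  [[0.02, -0.06, 0, 0, 0, 0.001, 1], [0.04, -0.15, 0, 0, 0, 0.002, 1], [0.06, -0.25, 0, 0, 0, 0.003, 1], [0.08, -0.36, 0, 0, 0, 0.005, 1], [0.11, -0.47, 0, 0, 0, 0.006, 1], [0.13, -0.58, 0, 0, 0, 0.008, 1], [0.15, -0.68, 0, 0, 0, 0.009, 1], [0.17, -0.77, 0, 0, 0, 0.01, 1], [0.19, -0.85, 0, 0, 0, 0.011, 1], [0.21, -0.91, 0, 0, 0, 0.0117, 1]],
])

```text
time_s: 10.35
position: [0.5123, -0.1948, 0.2024]
tcp_rot: [[0.985, 0.175, -0.003], [0.175, -0.985, 0.003], [-0.003, -0.003, -1.0]]
force: [0.8, 0.1, -3.8]
opening: 0.456
grasp_force: 29.9
```

>>> carry_out([
  [[0.01, -0.08, 0, 0, 0, 0.001, 1], [0.03, -0.17, 0, 0, 0, 0.002, 1], [0.04, -0.26, 0, 0, 0, 0.003, 1], [0.06, -0.35, 0, 0, 0, 0.004, 1], [0.07, -0.45, 0, 0, 0, 0.006, 1], [0.09, -0.54, 0, 0, 0, 0.007, 1], [0.1, -0.63, 0, 0, 0, 0.008, 1], [0.11, -0.72, 0, 0, 0, 0.009, 1], [0.12, -0.81, 0, 0, 0, 0.01, 1], [0.14, -0.89, 0, 0, 0, 0.0111, 1]],
])

```text
time_s: 11.18
position: [0.5102, -0.0614, 0.2031]
tcp_rot: [[0.995, 0.104, -0.002], [0.104, -0.995, 0.001], [-0.002, -0.001, -1.0]]
force: [-0.1, 0.1, -2.4]
opening: 0.46
grasp_force: 29.9
```

>>> carry_out([
  [[0.01, -0.1, 0, 0, 0, 0.001, 1], [0.02, -0.22, 0, 0, 0, 0.003, 1], [0.03, -0.35, 0, 0, 0, 0.005, 1], [0.05, -0.48, 0, 0, 0, 0.006, 1], [0.06, -0.6, 0, 0, 0, 0.008, 1], [0.07, -0.72, 0, 0, 0, 0.009, 1], [0.07, -0.8, 0, 0, 0, 0.01, 1], [0.08, -0.85, 0, 0, 0, 0.011, 1], [0.08, -0.88, 0, 0, 0, 0.0111, 1], [0.08, -0.88, 0, 0, 0, 0.0111, 1]],
])

```text
time_s: 12.02
position: [0.5091, 0.0702, 0.2033]
tcp_rot: [[0.999, 0.036, -0.0], [0.036, -0.999, 0.0], [-0.0, -0.0, -1.0]]
force: [-0.6, -1.1, -2.7]
opening: 0.459
grasp_force: 29.9
```

>>> carry_out([
  [[0, 0, 0, 0, 0, 0, 1], [0, 0, 0, 0, 0, 0, 1], [0, 0, 0, 0, 0, 0, 1], [0, 0, 0, 0, 0, 0, 1], [0, 0, 0, 0, 0, 0, 1], [0, 0, 0, 0, 0, 0, 1], [0, 0, 0, 0, 0, 0, 1], [0, 0, 0, 0, 0, 0, 1], [0, 0, 0, 0, 0, 0, 1], [0, 0, 0, 0, 0, 0, 1]],
])

```text
time_s: 12.85
position: [0.5095, 0.0693, 0.2035]
tcp_rot: [[0.999, 0.035, 0.0], [0.035, -0.999, -0.0], [0.0, 0.0, -1.0]]
force: [-0.4, 0.0, -2.1]
opening: 0.458
grasp_force: 29.9
```

Run:
```python
from h import *
s=telemetry.read_state();np.save("T5.npy",pose(s));cv2.imwrite("pics/w5.png",capture("wrist")[:,:,::-1]);print(s["time_s"],s["position"],s["tcp_rot"])
```

```text
12.85 [0.5094664  0.06927401 0.20351448] [[ 9.99381876e-01  3.51548641e-02  3.62384598e-05]
 [ 3.51548656e-02 -9.99381876e-01 -4.21498608e-05]
 [ 3.47342873e-05  4.33977651e-05 -9.99999998e-01]]
```

View pics/w5.png

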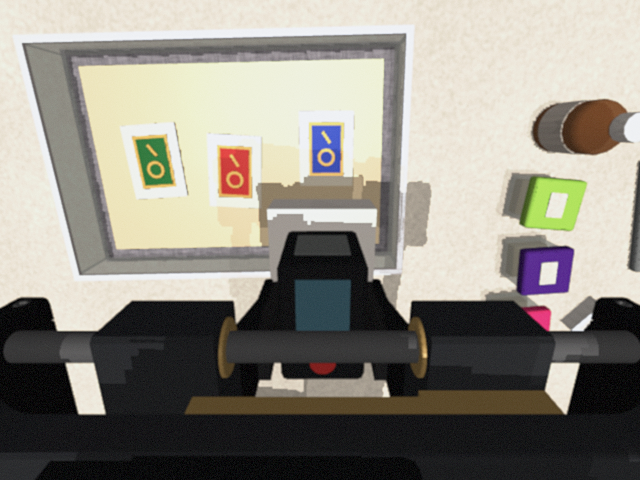

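The view shows the blue cutting unshaded at (326,148), its board at (300–352, 110–178), and the hood's far edge at v≈208. Measuring both.

Run:
```python
from h import *
T=np.load("T5.npy");K,C=cam("wrist",T);im=cv2.imread("pics/w5.png")
for t in(40,60,80,100):cutting(im,K,C,(326,148),t,half=50)
h=cv2.cvtColor(im,cv2.COLOR_BGR2HSV);print("S row148",h[148,296:358,1].tolist());print("S col 326",h[104:184,330,1].tolist())
g=im.max(2).astype(float)
print("V row 218",g[218,258:274].astype(int).tolist(),g[218,368:386].astype(int).tolist(),"col 300",g[195:232,300].astype(int).tolist())
```

```text
cutting th 40 centre [0.5716 0.0678] size [55.5 37.4] yaw 2.46
cutting th 60 centre [0.5721 0.0676] size [47.2 29.4] yaw 2.2
cutting th 80 centre [0.572  0.0675] size [46.9 29.2] yaw 2.3
cutting th 100 centre [0.5721 0.0677] size [46.5 28.8] yaw 2.7
S row148 [28, 25, 20, 9, 3, 3, 3, 4, 4, 3, 5, 5, 6, 65, 111, 70, 83, 159, 162, 163, 160, 161, 162, 166, 166, 142, 110, 72, 40, 16, 17, 16, 36, 66, 116, 158, 166, 162, 162, 163, 162, 164, 168, 145, 48, 100, 107, 30, 7, 9, 6, 6, 5, 6, 6, 5, 3, 11, 23, 26, 23, 27]
S col 326 [20, 20, 20, 19, 22, 22, 11, 4, 6, 6, 5, 6, 6, 5, 5, 6, 8, 3, 75, 120, 100, 11, 132, 171, 160, 159, 156, 162, 159, 157, 161, 158, 166, 167, 153, 96, 11, 57, 44, 63, 152, 165, 168, 167, 116, 10, 110, 121, 102, 40, 76, 128, 154, 151, 138, 115, 65, 56, 121, 134, 94, 58, 152, 175, 170, 164, 176, 147, 42, 113, 135, 115, 56, 31, 36, 36, 37, 40, 36, 38]
V row 218 [216, 155, 137, 140, 140, 141, 141, 137, 148, 205, 242, 244, 245, 242, 220, 169] [241, 241, 241, 242, 242, 242, 241, 238, 201, 153, 137, 119, 86, 78, 79, 82, 76, 79] col 300 [140, 140, 142, 138, 129, 121, 122, 123, 128, 123, 122, 119, 128, 159, 222, 242, 243, 243, 225, 170, 155, 159, 158, 156, 159, 160, 158, 163, 162, 158, 159, 161, 161, 160, 155, 139, 86]
```

Cutting outline is 55.5 × 37.4 mm against 54 × 36 given: centre (0.5718, 0.0677), yaw about 2.3°. The hood's far edge sits about 5 mm from where an untilted camera should show it, so I enlarge it to check for tilt in the grip.

Run:
```python
from h import *
f=lambda n:cv2.convertScaleAbs(cv2.resize(cv2.imread(n)[185:389,256:388],None,fx=2.9,fy=2.9,interpolation=2),alpha=1.3,beta=25)
cv2.imwrite("pics/crop5.png",np.hstack([f("pics/w4.png"),f("pics/w5.png")]))
```

```text
(no output)
```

View pics/crop5.png

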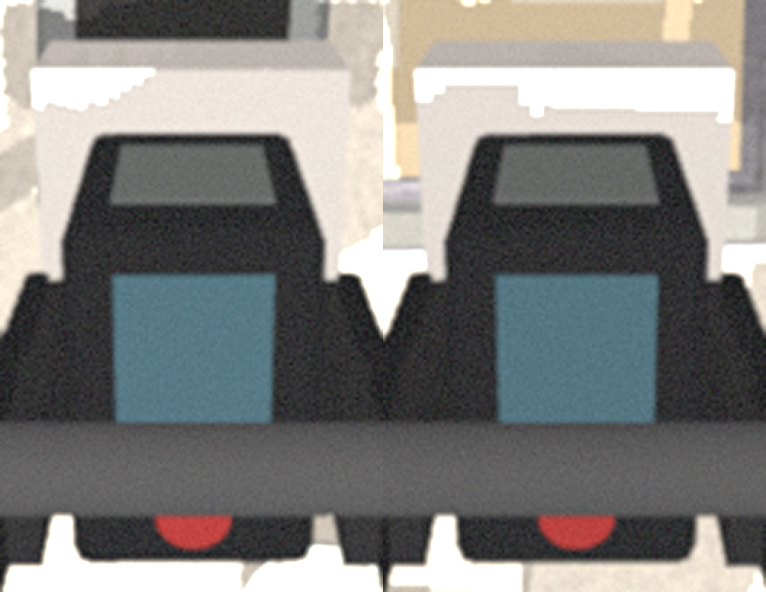

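Now it's clear: the darker strip is the hood's far face, with its rim at v≈199 and top edge at v≈208. Those are only about 4 px (2 mm) off. I check tilt and offset with solvePnP on these corners.

Run:
```python
from h import *
K,C=cam("wrist",np.eye(4))
# object frame at rim centre, z up ; crop px of w5 half (minus 383)
O=[(42,31,30),(42,-31,30),(42,31,0),(42,-31,0),(30,20,30),(30,-20,30),(-30,20,85),(-30,-20,85)]
P=[(31,68),(350,68),(48,41),(331,41),(96,134),(292,134),(76,560),(311,560)]
O=np.array(O,float)/1e3;uv=np.array(P,float)/2.9-.33+[256,185]
for sel in(slice(0,8),slice(0,6)):
    ok,rv,tv=cv2.solvePnP(O[sel],uv[sel],K,None,flags=cv2.SOLVEPNP_SQPNP)
    rv,tv=cv2.solvePnPRefineLM(O[sel],uv[sel],K,None,rv,tv)
    A=np.eye(4);A[:3,:3]=cv2.Rodrigues(rv)[0];A[:3,3]=tv.ravel()
    M=C@A;D=M[:3,:3]@np.diag([1,-1,-1])
    e=cv2.projectPoints(O[sel],rv,tv,K,None)[0].reshape(-1,2)-uv[sel]
    print("tool-frame rim centre mm",(M[:3,3]*1e3).round(1),"tilt rotvec deg",R.from_matrix(D).as_rotvec(degrees=True).round(2),"res",np.abs(e).max().round(1))
B=np.linalg.inv(C)@np.array([[.042,-.031,.011,1],[.042,.031,.011,1],[.042,-.031,.041,1],[.042,.031,.041,1],[.03,-.02,.011,1],[.03,.02,.011,1],[-.03,-.02,-.044,1],[-.03,.02,-.044,1]]).T
q=(K@B[:3]);print(np.c_[(q[:2]/q[2]).T,uv].round(1))
```

```text
tool-frame rim centre mm [-3.1 -1.  44.2] tilt rotvec deg [0.57 0.63 0.19] res 1.9
tool-frame rim centre mm [-2.3 -1.1 39.2] tilt rotvec deg [1.14 0.18 0.16] res 1.7
[[267.9 204.3 266.4 208.1]
 [377.6 204.3 376.4 208.1]
 [274.7 194.8 272.2 198.8]
 [370.6 194.8 369.8 198.8]
 [288.  224.8 288.8 230.9]
 [357.5 224.8 356.4 230.9]
 [281.1 376.5 281.9 377.8]
 [365.  376.4 362.9 377.8]]
```

Residual tilt is under 1°, within picking error. The hood centre sits (-2.4, -1.0) mm off in tool axes, so I shift the TCP target to (0.5742, 0.0668), yaw 2.3°. Go over it, then down most of the way.

Run:
```python
from h import *
chain([((.5742,.0668,.2035),-87.7),((.5742,.0668,.09),-87.7)])
```

```text
(0.5742, 0.0668, 0.2035) -87.7 [0.4309, 0.0319, -0.0001, 0.0, 0.0, -0.0008]
(0.5742, 0.0668, 0.09) -87.7 [0.0, 0.0, 0.7567, 0.0, 0.0, 0.0]
```

>>> carry_out([
  [[0.03, 0.002, 0, 0, 0, 0, 1], [0.08, 0.006, 0, 0, 0, 0, 1], [0.14, 0.01, 0, 0, 0, 0, 1], [0.21, 0.016, 0, 0, 0, -0.0004, 1], [0.28, 0.021, 0, 0, 0, -0.0004, 1], [0.34, 0.025, 0, 0, 0, -0.0008, 1], [0.39, 0.029, 0, 0, 0, -0.0008, 1], [0.42, 0.031, 0, 0, 0, -0.0008, 1], [0.431, 0.032, 0, 0, 0, -0.0008, 1], [0.431, 0.032, 0, 0, 0, -0.0008, 1]],
])

```text
time_s: 13.73
position: [0.5745, 0.0667, 0.2033]
tcp_rot: [[0.999, 0.04, -0.0], [0.04, -0.999, 0.0], [-0.0, -0.0, -1.0]]
force: [0.1, -1.1, -3.9]
opening: 0.455
grasp_force: 29.9
```

>>> carry_out([
  [[0, 0, 0.05, 0, 0, 0, 1], [0, 0, 0.14, 0, 0, 0, 1], [0, 0, 0.25, 0, 0, 0, 1], [0, 0, 0.36, 0, 0, 0, 1], [0, 0, 0.47, 0, 0, 0, 1], [0, 0, 0.57, 0, 0, 0, 1], [0, 0, 0.65, 0, 0, 0, 1], [0, 0, 0.71, 0, 0, 0, 1], [0, 0, 0.755, 0, 0, 0, 1], [0, 0, 0.755, 0, 0, 0, 1]],
])

```text
time_s: 14.57
position: [0.573, 0.0668, 0.0888]
tcp_rot: [[0.999, 0.04, -0.003], [0.04, -0.999, 0.0], [-0.003, -0.0, -1.0]]
force: [-0.0, 0.7, -3.1]
opening: 0.454
grasp_force: 29.9
```

Run:
```python
from h import *
chain([((.5742,.0668,.06),-87.7)])
T=pose();im=capture("wrist")[:,:,::-1];cv2.imwrite("pics/w6.png",im);print(T[:3,3].round(4))
# predicted board outline (76x56) for measured centre, vs seen white board far edge
K,C=cam("wrist",T);h=cv2.cvtColor(im,cv2.COLOR_BGR2HSV)
for u in(295,322,350):print(u,"V",h[120:215:3,u,2].tolist(),"S",h[120:215:3,u,1].tolist())
a=np.radians(2.3);c=np.array([.5718,.0677]);x=np.array([np.cos(a),np.sin(a)]);y=np.array([-x[1],x[0]])
B=[np.r_[c+38*x/1e3+s*28*y/1e3,.009,1] for s in(1,-1)];q=K@(np.linalg.inv(C)@np.array(B).T)[:3];print("far board corners",(q[:2]/q[2]).T.round(1))
```

```text
(0.5742, 0.0668, 0.06) -87.7 [0.0089, 0.0004, 0.192, -0.0, 0.0005, -0.0]
[0.573  0.0668 0.0888]
295 V [139, 138, 127, 242, 241, 241, 240, 242, 241, 241, 242, 242, 240, 240, 238, 239, 237, 239, 238, 237, 238, 238, 237, 238, 161, 156, 150, 125, 123, 128, 241, 225] S [13, 11, 10, 18, 17, 18, 19, 20, 20, 20, 21, 21, 21, 24, 42, 45, 45, 45, 44, 44, 46, 48, 46, 47, 44, 36, 36, 22, 19, 24, 2, 1]
322 V [141, 127, 176, 242, 241, 241, 241, 241, 240, 241, 240, 241, 240, 241, 241, 238, 238, 238, 238, 238, 239, 238, 236, 232, 142, 157, 151, 122, 121, 125, 243, 241] S [11, 10, 17, 21, 21, 22, 21, 21, 22, 23, 22, 22, 22, 24, 23, 47, 47, 47, 47, 50, 49, 49, 51, 60, 41, 36, 32, 23, 21, 16, 3, 2]
350 V [149, 154, 200, 241, 240, 240, 241, 241, 240, 240, 242, 241, 241, 241, 238, 237, 238, 238, 238, 238, 238, 237, 237, 239, 160, 157, 150, 120, 125, 126, 242, 240] S [14, 12, 29, 23, 24, 26, 24, 24, 27, 28, 25, 26, 26, 25, 35, 47, 50, 50, 54, 53, 51, 55, 54, 53, 49, 37, 36, 23, 22, 18, 2, 3]
far board corners [[284.2 192.1]
 [358.3 192.1]]
```

>>> carry_out([
  [[0, 0, 0.02, 0, 0, 0, 1], [0, 0, 0.045, 0, 0, 0, 1], [0, 0, 0.07, 0, 0, 0, 1], [0, 0, 0.095, 0, 0, 0, 1], [0, 0, 0.12, 0, 0, 0, 1], [0, 0, 0.145, 0, 0, 0, 1], [0, 0, 0.165, 0, 0, 0, 1], [0, 0, 0.18, 0, 0, 0, 1], [0, 0, 0.19, 0, 0, 0, 1], [0, 0, 0.195, 0, 0, 0, 1]],
])

```text
time_s: 15.45
position: [0.5741, 0.0667, 0.0607]
tcp_rot: [[0.999, 0.04, -0.0], [0.04, -0.999, 0.0], [-0.0, -0.0, -1.0]]
force: [0.7, -0.0, -2.5]
opening: 0.458
grasp_force: 29.9
```

>>> carry_out([
  [[0, 0, 0, 0, 0, 0, 1], [0, 0, 0, 0, 0, 0, 1], [0, 0, 0, 0, 0, 0, 1], [0, 0, 0, 0, 0, 0, 1], [0, 0, 0, 0, 0, 0, 1], [0, 0, 0, 0, 0, 0, 1], [0, 0, 0, 0, 0, 0, 1], [0, 0, 0, 0, 0, 0, 1], [0, 0, 0, 0, 0, 0, 1], [0, 0, 0, 0, 0, 0, 1]],
])

```text
time_s: 16.28
position: [0.5742, 0.0668, 0.061]
tcp_rot: [[0.999, 0.04, -0.0], [0.04, -0.999, -0.0], [-0.0, 0.0, -1.0]]
force: [0.7, 0.7, -2.2]
opening: 0.457
grasp_force: 29.9
```

Run:
```python
from h import *
chain([((.5742,.0668,.06),-87.7)])
s=telemetry.read_state();T=pose(s);im=capture("wrist")[:,:,::-1];cv2.imwrite("pics/w7.png",im);print(T[:3,:].round(4).tolist(),s["force"].round(1),np.abs(s["qvel"]).max())
h=cv2.cvtColor(im,cv2.COLOR_BGR2HSV)
for u in(290,322,350):print(u,"V",h[150:215:2,u,2].tolist(),"S",h[150:215:2,u,1].tolist())
g=im.max(2).astype(float)
for v in (203,206):print("row",v,g[v,258:282].astype(int).tolist(),g[v,362:386].astype(int).tolist())
# scene-view check of hood bottom: predicted rim corners in scene and top image
```

```text
(0.5742, 0.0668, 0.06) -87.7 [0.0001, -0.0003, 0.0066, 0.0, 0.0, 0.0]
[[0.9992, 0.0402, -0.0, 0.5742], [0.0402, -0.9992, -0.0, 0.0668], [-0.0, 0.0, -1.0, 0.061]] [ 0.7  0.7 -2.2] 0.10482446249416487
290 V [240, 241, 241, 240, 241, 241, 241, 239, 242, 239, 238, 238, 239, 237, 238, 237, 239, 237, 237, 238, 238, 237, 220, 154, 139, 126, 123, 127, 123, 162, 242, 241, 168] S [21, 20, 20, 21, 22, 21, 23, 22, 23, 29, 44, 43, 44, 46, 47, 48, 46, 48, 48, 48, 50, 48, 65, 73, 62, 20, 21, 20, 23, 8, 3, 3, 14]
322 V [241, 241, 241, 241, 241, 241, 241, 240, 240, 242, 241, 240, 238, 238, 238, 238, 237, 238, 236, 236, 237, 237, 239, 223, 136, 123, 122, 121, 117, 163, 242, 241, 241] S [21, 23, 22, 22, 24, 24, 23, 24, 24, 24, 23, 28, 45, 49, 50, 49, 53, 50, 52, 53, 52, 54, 53, 66, 64, 25, 23, 21, 24, 11, 3, 3, 2]
350 V [240, 241, 241, 241, 240, 241, 241, 239, 242, 240, 241, 241, 239, 237, 237, 237, 238, 237, 237, 238, 237, 236, 237, 237, 155, 122, 125, 124, 122, 163, 242, 241, 241] S [29, 26, 26, 26, 29, 25, 26, 29, 27, 29, 31, 28, 32, 52, 54, 54, 53, 54, 55, 55, 56, 57, 56, 60, 66, 27, 18, 19, 21, 9, 3, 3, 3]
row 203 [238, 237, 240, 237, 238, 239, 238, 238, 238, 241, 238, 237, 218, 164, 129, 122, 121, 123, 124, 125, 123, 126, 124, 128] [124, 125, 123, 127, 124, 125, 124, 122, 121, 133, 183, 232, 239, 230, 221, 227, 237, 239, 237, 237, 237, 236, 238, 237]
row 206 [238, 239, 238, 218, 152, 134, 135, 136, 148, 154, 151, 136, 124, 120, 121, 123, 119, 123, 119, 121, 121, 122, 121, 122] [121, 122, 121, 121, 123, 122, 123, 125, 122, 120, 119, 133, 159, 170, 148, 134, 140, 136, 138, 139, 137, 136, 137, 137]
```

The hold is steady at TCP z 0.061, an air gap of about 11 mm. The mount board is now hidden under the hood, as expected when centred. I trim 1 mm lower, settle, and hand in.

>>> carry_out([
  [[0, 0, 0.003, 0, 0, 0, 1], [0, 0, 0.006, 0, 0, 0, 1], [0, 0, 0.006, 0, 0, 0, 1], [0, 0, 0.006, 0, 0, 0, 1], [0, 0, 0.006, 0, 0, 0, 1], [0, 0, 0.006, 0, 0, 0, 1], [0, 0, 0.006, 0, 0, 0, 1], [0, 0, 0.006, 0, 0, 0, 1], [0, 0, 0.006, 0, 0, 0, 1], [0, 0, 0.006, 0, 0, 0, 1]],
])

```text
time_s: 17.17
position: [0.5742, 0.0668, 0.0601]
tcp_rot: [[0.999, 0.04, -0.0], [0.04, -0.999, 0.0], [-0.0, -0.0, -1.0]]
force: [-0.2, -0.1, -2.6]
opening: 0.456
grasp_force: 29.9
```

Run:
```python
from h import *
s=telemetry.read_state();print(s["position"].round(4),s["grasp_force"],s["opening"]);print(job.hand_in())
```

```text
[0.5742 0.0668 0.0601] 29.945441515737397 0.45645731098127984
the job is handed in; nothing more can be done
None
```

The job is handed in at 17 s: the arm is holding the close-up camera still over the blue cutting, level, centred and square by my measurements, with about 10 mm of air under the rim.

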